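# Set out the soap tray in a coin laundry

## Task

Set out the soap tray for the next customer: stand the tall bottle in the middle of the tray's end bay on the coin box's side, and the carton in the middle of the other end bay, on the card terminal's side, with its broad faces parallel to the tray's long edges. Stand the round tub in the middle of the bay between them, and the dosing cup, mouth up, centred on top of the tub's lid. Leave the bell and the roll of tape where they are.

Things in the scene. Friction and masses are not known exactly. Their poses are not given: they have to be found in the camera images.
- tray: fixed grey tray, 100 (x) x 254 (y) mm: three shallow bays in a row along its y, parted and rimmed by strips 5 mm wide, tops 10 mm above the counter. Bay floor 4 mm above the counter; bays 90 (x) x 78 (y) mm inside, centres at y = -83, 0, +83 mm, x = 0. Origin: centre of its underside, on the counter; x across, y along the row, z up. Yaw within 0.3 rad of the world's.
- coin_box: fixed grey painted steel coin box with a sloping front with a coin slot and a round lock, 120 x 110 x 110 mm high, at one far corner of the counter (beyond the tray, well to its left or right). Origin: centre of its underside. It only tells which end of the tray is which.
- card_terminal: fixed flat black card terminal with a keypad and a small screen, 150 x 80 x 30 mm high, at the other far corner, on the other side of the tray from the coin box. Origin: centre of its underside.
- bottle: loose tall white round detergent bottle with a grey cap, 0.3 kg, 145 mm high: straight side 54 mm in diameter up to 112 mm, then a shoulder, and a cap 32 mm in diameter at the top. Origin: centre of its underside; z up.
- carton: loose upright cardboard carton, 0.2 kg, 40 (x) x 60 (y) x 95 (z) mm; its broad faces are the 60 mm wide ones, square to its x. Origin: centre of its underside; starts at any yaw.
- tub: loose short round white tub with a flat grey lid, 0.25 kg, 70 mm high: side 58 mm in diameter up to 58 mm, lid 60 mm in diameter from there to the top. Origin: centre of its underside; z up.
- cup: loose small grey open dosing cup, 0.03 kg, 46 mm high, 40 mm in diameter at the foot and 46 mm at the rim, wall 3 mm; starts mouth up. Origin: centre of its underside; z up through the mouth.
- bell: loose steel counter bell, a dome on a black foot 68 mm in diameter, 47 mm high, 0.25 kg; a bystander. Origin: centre of its underside.
- tape_roll: loose roll of pale tape lying flat, a ring 68 mm in outer and 40 mm in inner diameter, 24 mm high, 0.09 kg; a bystander. Origin: centre of its underside.
Things that resemble listed ones, but are neither listed nor needed, are in the scene too. What is shaped like the tub but pink or yellow is not meant.

How it is judged:
By the outcome, as a careful person would: the job done as asked, in the order asked, and still so for the second after the job is handed in, with the robot touching nothing.
It also fails if it takes over 115 s, if anything falls off the work surface, if the arm or the gripper's body presses on something with over 40 N, if the wrist force passes 120 N, or if a joint passes its speed limit or range.

## Robot

A 6-joint arm with a two-finger parallel gripper is mounted at the origin on the work surface. World frame = base frame: x ahead of the robot, y to its left, z up, the work surface at z = 0. Lengths are in mm, angles in degrees, forces in N, time in s.
With the tool pointing down it reaches from about 350 to 850 mm from the base axis. Payload 8.1 kg.
Tool frame: the origin (TCP) lies between the finger pads; the fingertips stand 14 mm ahead of it and the grasp point (between the pads) lies 5 mm behind it; z points along the fingers, x is the direction in which the jaws open and shut, and the axes are right-handed (so a half turn about z gives the same grasp; the last joint's range is limited). The gripper opens to 85 mm and grips with 20 to 120 N. Pads are 22 mm wide; open, the fingers measure 114 mm over their backs; the gripper's body (76 mm by 85 mm) begins 54 mm behind the grasp point. The pads swing forward as they close: fully open they stand 13 mm farther back than shut.
Start: joints at [61.455, 7.471, 85.268, -0, 87.261, -4.893], TCP at [240.685, 549.614, 245.292] pointing down, gripper open.
Joint ranges: [-169.43, 169.43], [-51.17, 129.36], [1.28, 143.12], [-76.62, 256.62], [0, 156.53], [-152.29, 152.29]. Speed limits (degrees/s): [136.94, 136.94, 159.86, 180, 180, 180].

## Interface

Orientations are given as [roll, pitch, yaw] about the fixed x, y, z axes, in that order (R = Rz(yaw) Ry(pitch) Rx(roll)).
In Python, from bench import r, vision, job gives the robot as it stands.
- The arm moves only by the tool send_rows, never from a script. Its arguments are lists of equal length, an entry for each row: "dp": the shift along the world's x, y, z in mm, a list of three; "rot": the turn, a rotation vector about the world's x, y, z in rad, a list of three. In form: {"dp": [[tx, ty, tz], ...], "rot": [[wx, wy, wz], ...]}. A call has 1 to 5 rows; each row is the pose to reach, as a shift and turn from the pose commanded when the call began; what a row does not reach only later rows make up. A row lasts 1/8 s, in which the tool goes at most 62.5 mm and 10.7 degrees, less where a joint would pass 70% of its speed; a pose out of reach is approached as far as the arm can. A call with a gripper value outside its range is refused whole. "jaw" is the finger opening in mm, from 0 to 85.4, set as the call begins (left out, the last holds). The fingers move at their own pace and stop on an object; "force" is the grip in N (left out, the last holds). Time passes only in rows, so rows that repeat a pose let the fingers close. It gives the time, the measured TCP pose, the force and the opening at its end, in the units of the state.
- r.sense(): the state, without advancing time (a new reading comes with each control period).
- vision.snapshot(name): name is "side" or "top"; returns a dict with "pixels" (384x512x3 uint8, red, green, blue), "depth" (384x512 float32, mm along the optical axis (not along the pixel's ray), 0 where there is no reading), "intrinsics" (3x3 intrinsics, pixels), "world_from_camera" (4x4, takes a point from camera to world coordinates). Camera axes: x right, y down, z forward; pixel columns grow to the right and rows downward; lengths in mm; the calibration is good to about 2 mm. A picture is of the moment at which its call begins.
- job.hand_in(): hands the job in, once; it reports no verdict.
The state is a dict: "time": time; "joint_pos": joint angles; "qd": joint speeds; "joint_efforts": joint torques, N m; "tool_pos": TCP position; "tcp_rot": TCP orientation; "ft_force": force on the tool from outside, world axes, zero at the start; "wrist_torque": the same for the moment, N m; "finger_gap": finger opening in mm.
Only numpy, scipy, OpenCV 4.12 (cv2) and the standard library are available. Lean on these libraries where they do the work, as an engineer would, in place of code of your own. Each camera call takes 0.05 s, during which the arm holds its last target.

## Working session

There is one attempt and no reset: what is moved stays moved. The work goes in short steps, Python scripts to look and compute and a tool call to move; the robot and the scene stay as the last step left them, time stands still between calls to the robot, and variables do not carry over. Pictures are saved under pics/ and viewed, and the job is handed in when it is done.

Besides the shell and the picture viewer there is one more tool, called as name(argument=value, ...) on one line, values as JSON. send_rows: Moves the arm, as the interface text tells. Its arguments: {"type":"object","properties":{"dp":{"type":"array"},"rot":{"type":"array"},"jaw":{"type":"number"},"force":{"type":"number"}},"required":["dp","rot"]}

```bash
ls; mkdir -p pics
python3 - <<'E'
from bench import r, vision, job
import cv2,pickle
s=r.sense();print({k:s[k] for k in ('time','tool_pos','tcp_rot','finger_gap','ft_force')})
for n in('top','side'):
    d=vision.snapshot(n);pickle.dump(d,open(f'{n}0.pkl','wb'))
    cv2.imwrite(f'pics/{n}0.png',cv2.resize(d['pixels'][:,:,::-1],None,fx=1.5,fy=1.5))
    print(d['intrinsics'],d['world_from_camera'])
E
```

```text
pics
{'time': 0.0, 'tool_pos': array([240.44462205, 549.14333559, 244.24455023]), 'tcp_rot': array([-1.79992583e+02,  1.04362154e-01,  6.63489104e+01]), 'finger_gap': 85.22143330034507, 'ft_force': array([ 0.23238513, -0.07320885,  0.82293825])}
[[482.93101488   0.         251.5828467 ]
 [  0.         482.93101488 189.5694941 ]
 [  0.           0.           1.        ]] [[ 1.50901976e-02 -9.97918282e-01  6.27007817e-02  4.56497992e+02]
 [-9.99879666e-01 -1.48347997e-02  4.53684838e-03 -9.85038971e+00]
 [-3.59725041e-03 -6.27616986e-02 -9.98022058e-01  1.26065702e+03]
 [ 0.00000000e+00  0.00000000e+00  0.00000000e+00  1.00000000e+00]]
[[397.44655502   0.         256.98233734]
 [  0.         397.44655502 190.74638313]
 [  0.           0.           1.        ]] [[ 9.10645968e-01 -2.76461067e-01  3.07071978e-01  2.43742081e+02]
 [-4.13182757e-01 -6.05734384e-01  6.79974901e-01 -6.51884312e+02]
 [-1.98253132e-03 -7.46093248e-01 -6.65838520e-01  6.68675455e+02]
 [ 0.00000000e+00  0.00000000e+00  0.00000000e+00  1.00000000e+00]]
```

View pics/top0.png

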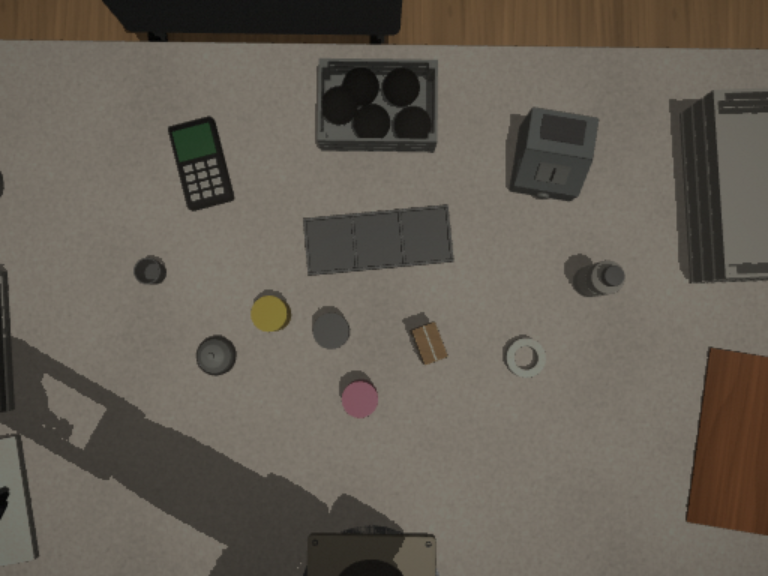

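View pics/side0.png

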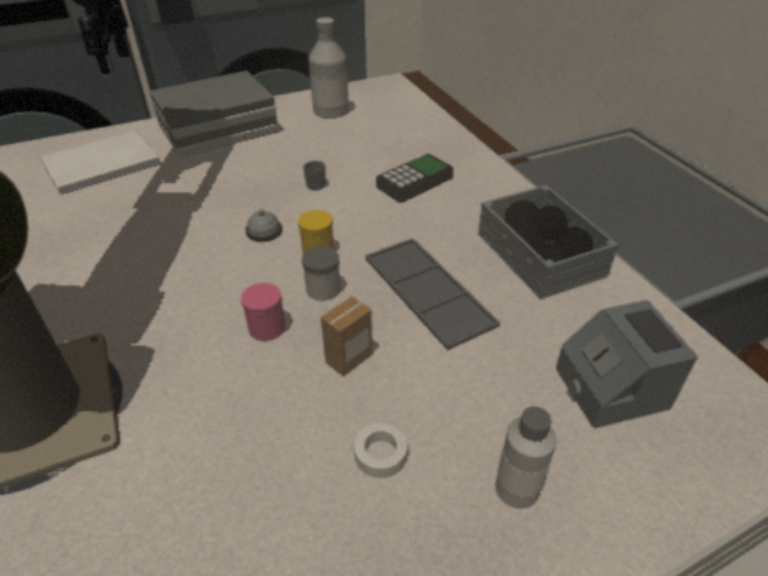

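The top view (1.5x) shows:
- Terminal at (200,163), coin box at (553,153), tray at (378,240).
- Bottle at (607,278); the other bottle is the big one at the far left edge, side view (328,85).
- Carton at (429,342), the only one.
- Cup at (150,270). The bell at (215,355) is the nearest thing to it in looks.
- Tub candidates: grey-lidded (331,328), yellow (269,313) and pink (360,399). I choose the grey-lidded one.

Next I'll measure, with one close crop.

```bash
cat > h.py <<'E'
import numpy as np,cv2
def cloud(d):
    K=d['intrinsics'];z=d['depth'];v,u=np.mgrid[:z.shape[0],:z.shape[1]]
    P=np.stack([(u-K[0,2])*z/K[0,0],(v-K[1,2])*z/K[1,1],z],-1)
    T=d['world_from_camera'];W=P@T[:3,:3].T+T[:3,3];W[z<=0]=np.nan
    return W
E
python3 - <<'E'
from h import *
import pickle
d=pickle.load(open('top0.pkl','rb'));W=cloud(d)
dd=pickle.load(open('side0.pkl','rb'));WS=cloud(dd)
for nm,(u,v) in dict(tray=(378,240),bottle=(607,278),carton=(429,342),tub=(331,328),cup=(150,270),bell=(215,355),tape=(525,357),yellow=(269,313),pink=(360,399),coin=(553,153),term=(200,163),counter=(470,300)).items():
    u=int(u/1.5);v=int(v/1.5);p=W[v-2:v+3,u-2:u+3].reshape(-1,3);print(nm,np.nanmedian(p,0).round(1),np.nanstd(p[:,2]).round(1))
H=W[...,2]
# tops: band per object
def reg(W,c,rad,z0,z1):
    m=(np.hypot(W[...,0]-c[0],W[...,1]-c[1])<rad)&(W[...,2]>z0)&(W[...,2]<z1);return m
for nm,(u,v),z0,z1 in [('bottlecap',(607,278),130,160),('carton',(429,342),85,105),('tub',(331,328),60,80),('cup',(150,270),35,60),('bell',(215,355),15,60),('tape',(525,357),12,40),('yellow',(269,313),50,90),('pink',(360,399),50,90)]:
    c=W[int(v/1.5),int(u/1.5)]
    for l,X in(('top',W),('side',WS)):
        m=reg(X,c,50,z0,z1);p=X[m]
        if len(p)<5: print(nm,l,len(p));continue
        (cx,cy),(w,h),a=cv2.minAreaRect(p[:,:2].astype(np.float32))
        print(nm,l,len(p),'z',np.median(p[:,2]).round(1),'mean',p[:,:2].mean(0).round(1),'rect',round(cx,1),round(cy,1),round(w,1),round(h,1),round(a,1))
crops=[d['pixels'][v-30:v+30,u-33:u+33,::-1] for u,v in((404,185),(286,228),(220,218),(100,180))]
cv2.imwrite('pics/crop0.png',np.hstack([cv2.resize(c,(198,180),interpolation=cv2.INTER_CUBIC) for c in crops]))
t=d['pixels'][125:195,190:315,::-1];cv2.imwrite('pics/tray0.png',cv2.resize(t,None,fx=6,fy=6,interpolation=cv2.INTER_CUBIC))
E
```

```text
tray [613.1  -4.1   4.4] 2.1
bottle [ 542.6 -356.4  143.2] 3.6
carton [438.3 -88.6  95.8] 2.2
tub [460.   72.3  70.2] 2.7
cup [554.5 391.9   5.1] 2.0
bell [411.9 267.8  38.5] 4.4
tape [ 4.135e+02 -2.614e+02 -1.000e-01] 2.4
yellow [483.1 173.7  70.8] 2.6
pink [343.8  21.1  70.9] 1.8
coin [ 745.  -282.4  109.1] 2.0
term [740.2 304.4  32.8] 2.8
counter [ 510.8 -164.9    1.4] 2.1
bottlecap top 172 z 144.9 mean [ 546.2 -367.2] rect 545.9 -368.8 31.3 31.2 61.2
bottlecap side 350 z 143.4 mean [ 541.3 -374.4] rect 542.9 -372.1 31.4 30.5 53.1
carton top 417 z 95.3 mean [437.2 -88.8] rect 437.3 -89.1 60.0 40.1 21.9
carton side 482 z 93.7 mean [433.6 -94.5] rect 435.1 -91.3 61.3 42.0 21.9
tub top 458 z 70.2 mean [454.4  71.4] rect 453.9 71.1 56.6 57.3 0.6
tub side 371 z 68.5 mean [451.6  65.6] rect 452.6 68.9 58.7 59.0 32.1
cup top 107 z 45.0 mean [550.7 386.4] rect 550.8 385.0 43.1 44.9 40.2
cup side 95 z 40.4 mean [549.9 381.5] rect 548.6 382.2 45.9 44.7 48.6
bell top 426 z 31.9 mean [409.5 270.5] rect 409.4 272.6 56.8 56.8 45.0
bell side 256 z 27.9 mean [404.8 260.3] rect 406.9 266.0 48.5 57.4 89.4
tape top 397 z 24.0 mean [ 414.7 -256.8] rect 415.0 -256.8 65.3 66.5 32.4
tape side 727 z 22.4 mean [ 410.4 -262.6] rect 411.2 -259.2 68.1 66.1 64.6
yellow top 467 z 70.4 mean [481.6 173.8] rect 481.9 174.2 56.8 59.3 0.5
yellow side 357 z 67.9 mean [477.9 164.8] rect 479.3 171.1 58.7 57.7 66.3
pink top 473 z 70.1 mean [344.3  22.5] rect 343.4 22.4 58.7 56.5 1.3
pink side 529 z 68.4 mean [340.6  14.2] rect 341.8 20.0 58.1 60.9 11.2
```

View pics/crop0.png

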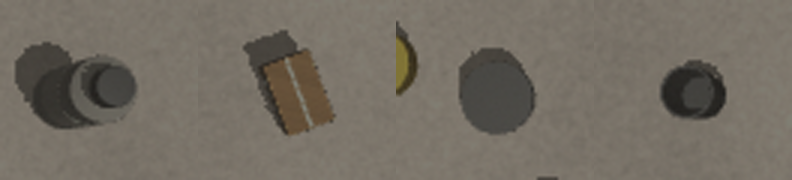

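View pics/tray0.png

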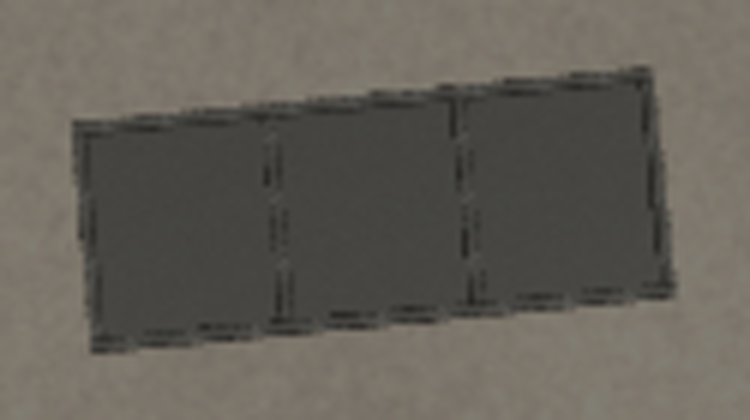

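The crops show the grey-capped white bottle, the carton, the grey-lidded tub and the open cup. All match their descriptions. The tray corners are clear in the enlarged view at about (73,122), (648,68), (675,295) and (92,350). Now I'll fit the tray.

```bash
cat >> h.py <<'E'
def ray(d,uv,z):
    K=d['intrinsics'];T=d['world_from_camera'];uv=np.atleast_2d(uv)
    r=np.c_[(uv[:,0]-K[0,2])/K[0,0],(uv[:,1]-K[1,2])/K[1,1],np.ones(len(uv))]@T[:3,:3].T
    s=(z-T[2,3])/r[:,2];return T[:3,3]+r*s[:,None]
def tray(d):
    # mask of dark grey tray by counter brightness
    g=d['pixels'].astype(int).sum(2)/3;g=cv2.GaussianBlur(g.astype(np.float32),(0,0),0.7)
    W=cloud(d);m=(np.abs(W[...,0]-605)<95)&(np.abs(W[...,1]+2)<165)&(W[...,2]<25)
    thr=(np.median(g[m&(g>np.percentile(g[m],85))])+np.percentile(g[m],20))/2
    b=(m&(g<thr)).astype(np.uint8);b=cv2.morphologyEx(b,cv2.MORPH_OPEN,np.ones((3,3),np.uint8))
    n,l,s,c=cv2.connectedComponentsWithStats(b);k=1+np.argmax(s[1:,4]);
    cs,_=cv2.findContours((l==k).astype(np.uint8),cv2.RETR_EXTERNAL,cv2.CHAIN_APPROX_NONE)
    P=ray(d,cs[0][:,0,:].astype(float),10)[:,:2].astype(np.float32)
    return cv2.minAreaRect(P),thr
E
python3 - <<'E'
from h import *
import pickle
for n in('top','side'):
    d=pickle.load(open(n+'0.pkl','rb'));print(n,tray(d))
d=pickle.load(open('top0.pkl','rb'))
# hand-read corners (outline) from crop 6x: pix=(u+.5)/6-.5+offset
c=np.array([(73,122),(648,68),(675,295),(92,350)])
uv=(c+.5)/6-.5+[190,125];P=ray(d,uv,10)[:,:2];print(P.round(1),P.mean(0))
e=np.diff(np.r_[P,P[:1]],axis=0);print(np.hypot(*e.T).round(1),np.degrees(np.arctan2(e[:,1],e[:,0])).round(2))
E
python3 - <<'E'
import cv2,pickle
d=pickle.load(open('side0.pkl','rb'))
t=d['pixels'][150:240,235:340,::-1];cv2.imwrite('pics/trays0.png',cv2.resize(t,None,fx=6,fy=6,interpolation=cv2.INTER_CUBIC))
E
```

```text
top (((613.4695434570312, -3.20062255859375), (101.99368286132812, 255.11248779296875), 6.316802501678467), np.float32(93.50789))
side (((609.0140991210938, -11.924850463867188), (106.53767395019531, 260.4559020996094), 6.336108684539795), np.float32(114.436935))
[[ 649.9  127.7]
 [ 677.3 -122.2]
 [ 578.2 -134.8]
 [ 550.6  117.3]] [614.00343709  -2.99185743]
[251.4  99.9 253.6  99.9] [ -83.76 -172.75   96.25    5.96]
```

View pics/trays0.png

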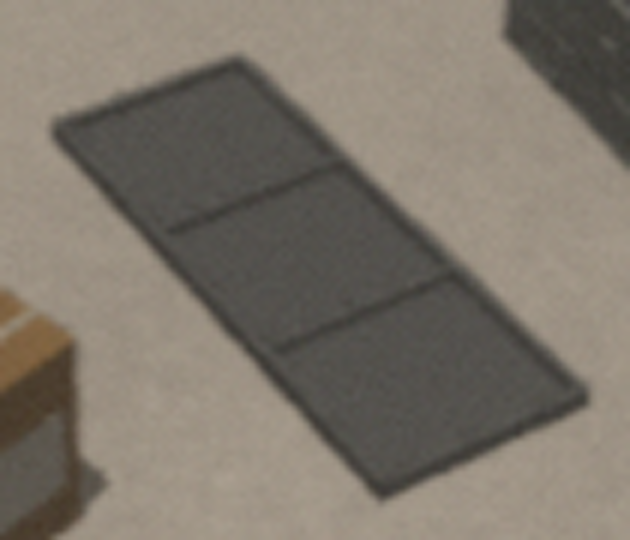

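Run:
```python
from h import *
import pickle
d=pickle.load(open('side0.pkl','rb'))
c=np.array([(52,125),(240,58),(588,392),(382,488)])
uv=(c+.5)/6-.5+[235,150];P=ray(d,uv,10)[:,:2];print(P.round(1),P.mean(0))
e=np.diff(np.r_[P,P[:1]],axis=0);print(np.hypot(*e.T).round(1),np.degrees(np.arctan2(e[:,1],e[:,0])).round(2))
```

```text
[[ 547.8  109.3]
 [ 644.6  118.5]
 [ 672.8 -129.3]
 [ 575.7 -140.3]] [610.2305606  -10.48124694]
[ 97.2 249.4  97.7 251.1] [   5.44  -83.52 -173.53   96.37]
```

send_rows(dp=[[42, -40, 0], [84, -80, 0], [126, -120, 0], [168, -160, 0], [210, -200, 0]], rot=[[0, 0, -0.18], [0, 0, -0.36], [0, 0, -0.54], [0, 0, -0.72], [0, 0, -0.9]], jaw=85, force=40)

```text
time: 0.72
tool_pos: [451.6, 348.1, 244.9]
tcp_rot: [180.0, 0.0, 14.5]
ft_force: [1.0, 0.8, -0.1]
finger_gap: 84.8
```

send_rows(dp=[[8, -60, 0], [16, -120, 0], [24, -180, 0], [32, -240, 0], [40, -300, 0]], rot=[[0, 0, -0.03], [0, 0, -0.06], [0, 0, -0.09], [0, 0, -0.12], [0, 0, -0.15]])

```text
time: 1.35
tool_pos: [490.4, 47.7, 245.0]
tcp_rot: [-180.0, 0.0, 6.1]
ft_force: [1.2, 0.3, -0.1]
finger_gap: 84.8
```

send_rows(dp=[[8, -60, 0], [16, -120, 0], [24, -180, 0], [32, -240, 0], [40, -300, 0]], rot=[[0, 0, 0], [0, 0, 0], [0, 0, 0], [0, 0, 0], [0, 0, 0]])

```text
time: 1.98
tool_pos: [530.5, -252.3, 244.9]
tcp_rot: [-180.0, 0.0, 6.2]
ft_force: [0.8, -0.2, 0.2]
finger_gap: 84.9
```

send_rows(dp=[[5, -50, 0], [13.7, -100, 0], [13.7, -120, 0], [13.7, -120, -30], [13.7, -120, -50]], rot=[[0, 0, 0], [0, 0, 0], [0, 0, 0], [0, 0, 0], [0, 0, 0]])

```text
time: 2.6
tool_pos: [543.8, -369.5, 193.3]
tcp_rot: [-179.9, 0.1, 6.2]
ft_force: [-0.3, 0.7, -0.7]
finger_gap: 84.8
```

send_rows(dp=[[0, 0, -25], [0, 0, -50], [0, 0, -75], [0, 0, -99], [0, 0, -99]], rot=[[0, 0, 0], [0, 0, 0], [0, 0, 0], [0, 0, 0], [0, 0, 0]])

```text
time: 3.22
tool_pos: [542.8, -368.0, 93.2]
tcp_rot: [-179.8, 0.2, 6.2]
ft_force: [-0.1, 0.3, -0.3]
finger_gap: 85.4
```

Run:
```python
from bench import r, vision, job
import cv2,numpy as np
a=vision.snapshot('top')['pixels'][140:240,350:460,::-1];b=vision.snapshot('side')['pixels'][230:350,280:400,::-1]
cv2.imwrite('pics/b1.png',np.hstack([cv2.resize(x,(390,390)) for x in(a,b)]))
s=r.sense();print(s['tool_pos'],s['ft_force'])
```

```text
[ 544.52250941 -369.7829297    96.67850687] [ 0.40583103 -0.19965633 -0.80615347]
```

View pics/b1.png

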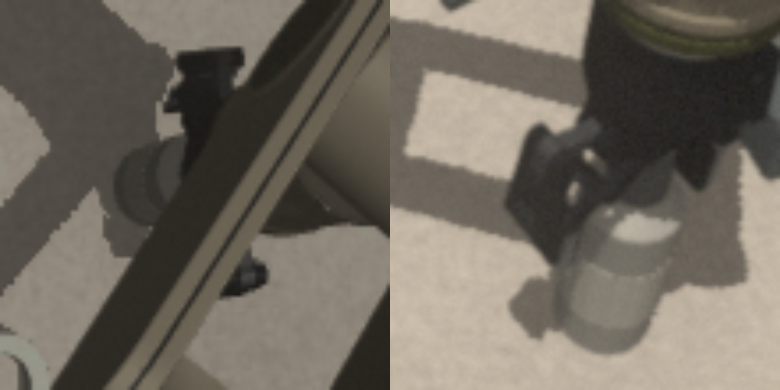

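The bottle stands between the fingers (side crop at (620,230)). Closing on it.

send_rows(dp=[[0, 0, 0], [0, 0, 0], [0, 0, 0], [0, 0, 0], [0, 0, 0]], rot=[[0, 0, 0], [0, 0, 0], [0, 0, 0], [0, 0, 0], [0, 0, 0]], jaw=45, force=40)

```text
time: 3.95
tool_pos: [545.1, -371.0, 98.2]
tcp_rot: [179.9, -0.1, 6.2]
ft_force: [-2.5, 0.9, 5.7]
finger_gap: 52.7
```

send_rows(dp=[[0, 0, 5], [0, 0, 15], [0, 0, 30], [0, 0, 50], [0, 0, 70]], rot=[[0, 0, 0], [0, 0, 0], [0, 0, 0], [0, 0, 0], [0, 0, 0]])

```text
time: 4.58
tool_pos: [544.7, -370.6, 168.4]
tcp_rot: [180.0, -0.0, 6.2]
ft_force: [0.4, -0.4, -3.0]
finger_gap: 52.9
```

send_rows(dp=[[5, 20, 0], [18, 65, 0], [32, 118, 0], [46, 170, 0], [58, 215, 0]], rot=[[0, 0, 0], [0, 0, 0], [0, 0, 0], [0, 0, 0], [0, 0, 0]])

```text
time: 5.2
tool_pos: [602.4, -152.0, 166.0]
tcp_rot: [-180.0, 0.0, 6.2]
ft_force: [1.0, -0.9, -2.9]
finger_gap: 52.5
```

send_rows(dp=[[10, 35, 0], [16, 58, 0], [18.6, 67.9, 0], [18.6, 67.9, -15], [18.6, 67.9, -35]], rot=[[0, 0, 0], [0, 0, 0], [0, 0, 0], [0, 0, 0], [0, 0, 0]])

```text
time: 5.82
tool_pos: [620.8, -88.3, 130.1]
tcp_rot: [180.0, -0.0, 6.1]
ft_force: [-0.2, -0.5, -3.8]
finger_gap: 52.9
```

send_rows(dp=[[0, 0, -10], [0, 0, -18], [0, 0, -22], [0, 0, -22], [0, 0, -22]], rot=[[0, 0, 0], [0, 0, 0], [0, 0, 0], [0, 0, 0], [0, 0, 0]])

```text
time: 6.45
tool_pos: [621.5, -87.6, 110.0]
tcp_rot: [180.0, -0.1, 6.2]
ft_force: [0.0, -0.3, -2.9]
finger_gap: 52.9
```

Run:
```python
from bench import r, vision, job
import cv2,numpy as np
a=vision.snapshot('top')['pixels'][110:210,190:320,::-1];b=vision.snapshot('side')['pixels'][120:240,230:350,::-1]
cv2.imwrite('pics/b2.png',np.hstack([cv2.resize(a,(507,390)),cv2.resize(b,(290,290)) if 0 else cv2.resize(b,(290,390))]))
s=r.sense();print(s['tool_pos'],s['ft_force'],s['finger_gap'])
```

```text
[621.42973599 -87.54175472 109.99273701] [ 0.5612832  -0.12270356 -3.67186899] 53.06979203117364
```

View pics/b2.png

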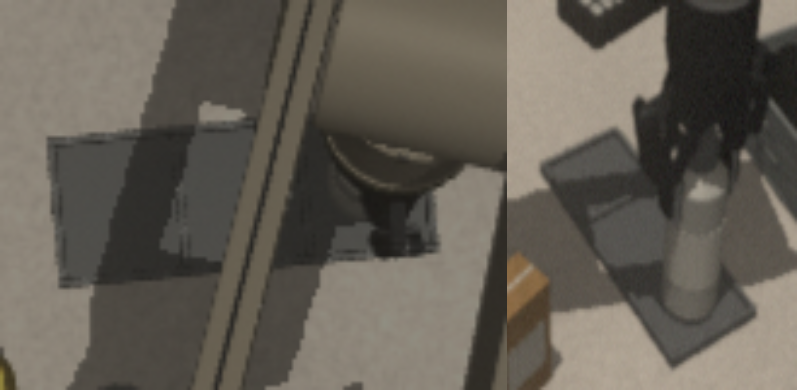

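The bottle hangs upright over the coin-box-side bay (side crop at (695,250)). Lowering it.

send_rows(dp=[[0, 0, -3], [0, 0, -6], [0, 0, -8], [0, 0, -9], [0, 0, -9]], rot=[[0, 0, 0], [0, 0, 0], [0, 0, 0], [0, 0, 0], [0, 0, 0]])

```text
time: 7.18
tool_pos: [621.2, -87.7, 102.2]
tcp_rot: [180.0, -0.0, 6.2]
ft_force: [-7.0, 0.2, 10.6]
finger_gap: 52.6
```

send_rows(dp=[[0, 0, 0], [0, 0, 0], [0, 0, 0], [0, 0, 0], [0, 0, 0]], rot=[[0, 0, 0], [0, 0, 0], [0, 0, 0], [0, 0, 0], [0, 0, 0]], jaw=85)

```text
time: 7.8
tool_pos: [620.9, -87.5, 100.2]
tcp_rot: [-180.0, 0.0, 6.2]
ft_force: [-0.8, -1.0, -0.3]
finger_gap: 85.1
```

send_rows(dp=[[0, 0, 25], [0, 0, 55], [0, 0, 90], [-30, 0, 120], [-80, 0, 140]], rot=[[0, 0, 0], [0, 0, 0], [0, 0, 0], [0, 0, -0.15], [0, 0, -0.3]])

```text
time: 8.43
tool_pos: [541.3, -87.7, 242.2]
tcp_rot: [180.0, -0.2, -11.3]
ft_force: [0.6, -0.9, 0.3]
finger_gap: 85.2
```

send_rows(dp=[[-40, 0, 0], [-80, 0, 0], [-100, 0, 0], [-104, 0, 0], [-104, 0, 0]], rot=[[0, 0, -0.18], [0, 0, -0.36], [0, 0, -0.54], [0, 0, -0.72], [0, 0, -0.9]])

```text
time: 9.05
tool_pos: [436.7, -87.6, 240.6]
tcp_rot: [-180.0, -0.0, -62.9]
ft_force: [-0.2, -1.0, 0.4]
finger_gap: 85.0
```

```bash
cat >> h.py <<'E'
def rect(W,c,rad,z0,z1):
    m=(np.hypot(W[...,0]-c[0],W[...,1]-c[1])<rad)&(W[...,2]>z0)&(W[...,2]<z1);p=W[m]
    if len(p)<8: return len(p)
    (cx,cy),(w,h),a=cv2.minAreaRect(p[:,:2].astype(np.float32));return len(p),[round(float(x),1) for x in(cx,cy,w,h,a,np.median(p[:,2]))]
E
python3 - <<'E'
from bench import r, vision, job
from h import *
ds={n:vision.snapshot(n) for n in('top','side')}
for n,d in ds.items():
    W=cloud(d);print(n,'bottle cap',rect(W,(621,-87),45,132,160),'carton',rect(W,(437,-89),50,85,105))
a,b=(ds[n]['pixels'][...,::-1] for n in('top','side'))
cv2.imwrite('pics/b3.png',np.hstack([cv2.resize(a[110:250,190:330],(390,390)),cv2.resize(b[120:260,210:350],(390,390))]))
E
```

```text
top bottle cap (154, [621.9, -85.6, 29.8, 30.1, 46.1, 149.0]) carton 0
side bottle cap (186, [619.9, -89.8, 30.7, 30.3, 34.5, 146.7]) carton (483, [435.2, -91.7, 60.8, 42.3, 20.6, 93.6])
```

View pics/b3.png

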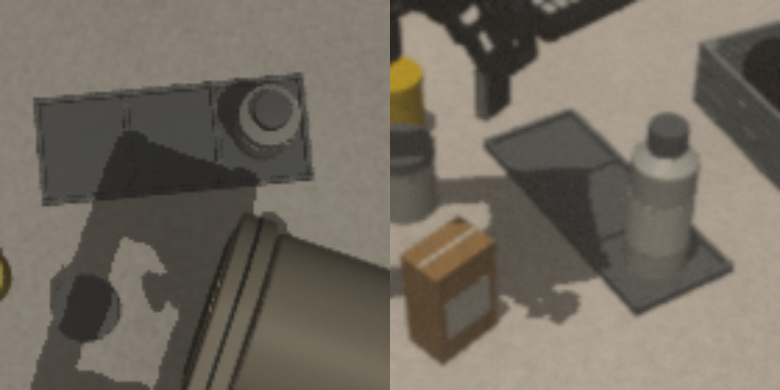

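The bottle stands in its bay: in the top camera its cap is at (621.9,-85.6) against a bay centre of (622.5,-85.6). Next is the carton.

send_rows(dp=[[-0.6, -2.5, -40], [-0.6, -2.5, -85], [-0.6, -2.5, -130], [-0.6, -2.5, -165], [-0.6, -2.5, -185]], rot=[[0, 0, -0.1], [0, 0, -0.1], [0, 0, -0.1], [0, 0, -0.1], [0, 0, -0.1]])

```text
time: 9.78
tool_pos: [435.1, -89.5, 53.1]
tcp_rot: [179.9, 0.1, -68.0]
ft_force: [-0.0, -0.7, 0.5]
finger_gap: 85.1
```

send_rows(dp=[[0, 0, 0], [0, 0, 0], [0, 0, 0], [0, 0, 0], [0, 0, 0]], rot=[[0, 0, 0], [0, 0, 0], [0, 0, 0], [0, 0, 0], [0, 0, 0]], jaw=30, force=35)

```text
time: 10.4
tool_pos: [437.6, -90.2, 56.7]
tcp_rot: [-179.9, -0.1, -68.3]
ft_force: [-0.6, 1.5, 6.3]
finger_gap: 40.1
```

send_rows(dp=[[0, 0, 0], [0, 0, 5], [0, 0, 20], [0, 0, 40], [0, 0, 60]], rot=[[0, 0, 0], [0, 0, 0], [0, 0, 0], [0, 0, 0], [0, 0, 0]])

```text
time: 11.02
tool_pos: [436.3, -90.0, 116.6]
tcp_rot: [180.0, -0.0, -68.3]
ft_force: [0.3, -0.2, -2.5]
finger_gap: 39.7
```

send_rows(dp=[[15, 15, 10], [45, 45, 15], [80, 80, 15], [115, 115, 15], [140, 140, 15]], rot=[[0, 0, 0.15], [0, 0, 0.33], [0, 0, 0.51], [0, 0, 0.69], [0, 0, 0.87]])

```text
time: 11.65
tool_pos: [577.6, 51.6, 131.2]
tcp_rot: [-180.0, -0.0, -18.1]
ft_force: [0.3, -1.5, -2.1]
finger_gap: 39.8
```

send_rows(dp=[[15, 15, 0], [27.3, 27.5, 0], [27.3, 27.5, -15], [27.3, 27.5, -35], [27.3, 27.5, -50]], rot=[[0, 0, 0.18], [0, 0, 0.36], [0, 0, 0.431], [0, 0, 0.431], [0, 0, 0.431]])

```text
time: 12.28
tool_pos: [602.8, 77.3, 78.7]
tcp_rot: [-180.0, 0.1, 6.1]
ft_force: [-0.3, -0.3, -3.0]
finger_gap: 39.5
```

send_rows(dp=[[0, 0, -8], [0, 0, -14], [0, 0, -18], [0, 0, -20.5], [0, 0, -20.5]], rot=[[0, 0, 0], [0, 0, 0], [0, 0, 0], [0, 0, 0], [0, 0, 0]])

```text
time: 12.9
tool_pos: [604.1, 77.5, 60.8]
tcp_rot: [180.0, -0.0, 6.2]
ft_force: [-3.2, -0.0, 3.0]
finger_gap: 39.4
```

send_rows(dp=[[0, 0, 0], [0, 0, 0], [0, 0, 0], [0, 0, 0], [0, 0, 0]], rot=[[0, 0, 0], [0, 0, 0], [0, 0, 0], [0, 0, 0], [0, 0, 0]], jaw=85)

```text
time: 13.52
tool_pos: [603.7, 77.5, 59.7]
tcp_rot: [180.0, 0.0, 6.2]
ft_force: [-1.2, -0.4, 0.2]
finger_gap: 85.0
```

send_rows(dp=[[0, 0, 20], [0, 0, 50], [0, 0, 85], [-40, 0, 110], [-90, -4, 110]], rot=[[0, 0, 0], [0, 0, 0], [0, 0, 0], [0, 0, 0], [0, 0, 0]])

```text
time: 14.15
tool_pos: [515.4, 73.7, 174.5]
tcp_rot: [180.0, -0.4, 6.3]
ft_force: [-1.3, 1.0, -0.1]
finger_gap: 84.8
```

send_rows(dp=[[-35, -2, 0], [-60.3, -3.3, 0], [-60.3, -3.3, -10], [-60.3, -3.3, -10], [-60.3, -3.3, -10]], rot=[[0, 0, 0], [0, 0, 0], [0, 0, 0], [0, 0, 0], [0, 0, 0]])

```text
time: 14.78
tool_pos: [454.1, 70.2, 160.2]
tcp_rot: [180.0, -0.0, 6.2]
ft_force: [-0.0, 0.5, 0.6]
finger_gap: 85.0
```

Run:
```python
from bench import r, vision, job
from h import *
ds={n:vision.snapshot(n) for n in('top','side')}
for n,d in ds.items():
    W=cloud(d);print(n,'bottle cap',rect(W,(621,-87),45,132,160),'carton',rect(W,(604,77.5),50,88,112),'tub',rect(W,(453,70),45,60,80))
a,b=(ds[n]['pixels'][...,::-1] for n in('top','side'))
cv2.imwrite('pics/c3.png',np.hstack([cv2.resize(a[110:250,170:310],(390,390)),cv2.resize(b[110:250,190:330],(390,390))]))
print(r.sense()['tool_pos'])
```

```text
top bottle cap (153, [621.9, -85.8, 30.0, 29.7, 50.2, 149.1]) carton (417, [605.2, 76.2, 40.4, 60.1, 7.0, 99.2]) tub 0
side bottle cap (192, [619.3, -89.5, 30.2, 30.6, 26.6, 146.8]) carton (305, [603.2, 73.4, 41.1, 63.2, 6.4, 97.5]) tub (370, [453.1, 69.4, 60.1, 58.5, 76.1, 68.6])
[453.98054996  70.21013832 160.03378049]
```

View pics/c3.png

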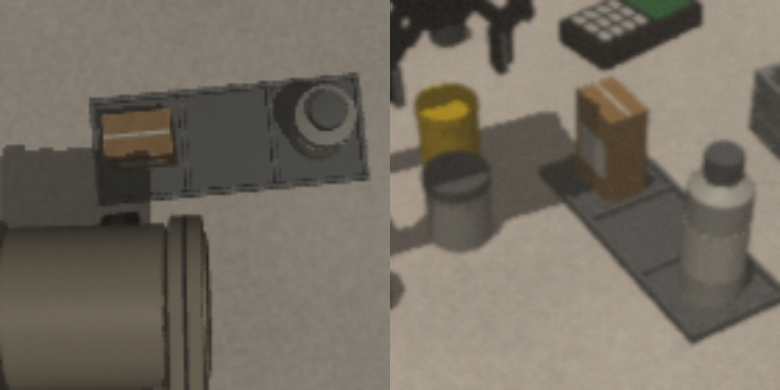

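The carton is upright and aligned (7.0° and 6.4° in the two cameras, tray 6.25°). In the top camera it sits about 3 mm short along the tray. There is plenty of time, so I'll regrip it and shift it by 3 mm.

send_rows(dp=[[50, 3, 0], [100, 5, 0], [150.3, 7.3, 0], [150.3, 7.3, 0], [150.3, 7.3, -30]], rot=[[0, 0, 0], [0, 0, 0], [0, 0, 0], [0, 0, 0], [0, 0, 0]])

```text
time: 15.5
tool_pos: [606.0, 77.6, 131.6]
tcp_rot: [180.0, -0.2, 6.2]
ft_force: [0.1, 0.9, 0.2]
finger_gap: 85.0
```

send_rows(dp=[[0, 0, -25], [0, 0, -50], [0, 0, -70], [0, 0, -70], [0, 0, -70]], rot=[[0, 0, 0], [0, 0, 0], [0, 0, 0], [0, 0, 0], [0, 0, 0]])

```text
time: 16.12
tool_pos: [604.3, 77.5, 60.9]
tcp_rot: [180.0, -0.1, 6.2]
ft_force: [0.8, 0.5, 0.8]
finger_gap: 85.0
```

send_rows(dp=[[0, 0, 0], [0, 0, 0], [0, 0, 0], [0, 0, 0], [0, 0, 0]], rot=[[0, 0, 0], [0, 0, 0], [0, 0, 0], [0, 0, 0], [0, 0, 0]], jaw=30)

```text
time: 16.75
tool_pos: [604.2, 77.5, 60.6]
tcp_rot: [180.0, -0.1, 6.2]
ft_force: [-1.5, -0.2, 5.4]
finger_gap: 39.4
```

send_rows(dp=[[0, 0, 4], [-0.5, 1.5, 4], [-0.8, 3, 4], [-0.8, 3, 1], [-0.8, 3, -0.5]], rot=[[0, 0, 0], [0, 0, 0], [0, 0, 0], [0, 0, 0], [0, 0, 0]])

```text
time: 17.38
tool_pos: [602.9, 80.7, 60.5]
tcp_rot: [-180.0, 0.0, 6.3]
ft_force: [-10.8, 0.2, 19.6]
finger_gap: 39.6
```

send_rows(dp=[[0, 0, 0], [0, 0, 0], [0, 0, 0], [0, 0, 0], [0, 0, 0]], rot=[[0, 0, 0], [0, 0, 0], [0, 0, 0], [0, 0, 0], [0, 0, 0]], jaw=85)

```text
time: 18.0
tool_pos: [602.9, 80.5, 59.2]
tcp_rot: [180.0, 0.0, 6.2]
ft_force: [-0.6, -0.1, -0.2]
finger_gap: 85.0
```

send_rows(dp=[[0, 0, 20], [0, 0, 50], [0, 0, 85], [-40, -3, 110], [-90, -7, 110]], rot=[[0, 0, 0], [0, 0, 0], [0, 0, 0], [0, 0, 0], [0, 0, 0]])

```text
time: 18.62
tool_pos: [514.6, 73.5, 174.0]
tcp_rot: [180.0, -0.4, 6.2]
ft_force: [-0.2, -0.2, -0.3]
finger_gap: 85.2
```

send_rows(dp=[[-35, -2, 0], [-59.5, -3.3, 0], [-59.5, -3.3, -10], [-59.5, -3.3, -10], [-59.5, -3.3, -10]], rot=[[0, 0, 0], [0, 0, 0], [0, 0, 0], [0, 0, 0], [0, 0, 0]])

```text
time: 19.25
tool_pos: [454.1, 70.2, 159.6]
tcp_rot: [-180.0, -0.0, 6.2]
ft_force: [0.3, 0.4, -0.6]
finger_gap: 85.1
```

Run:
```python
from bench import r, vision, job
from h import *
ds={n:vision.snapshot(n) for n in('top','side')}
for n,d in ds.items():
    W=cloud(d);print(n,'bottle cap',rect(W,(621,-87),45,132,160),'carton',rect(W,(604,77.5),50,88,112),'tub',rect(W,(453,70),45,60,80))
a,b=(ds[n]['pixels'][...,::-1] for n in('top','side'))
cv2.imwrite('pics/c4.png',np.hstack([cv2.resize(a[110:250,170:310],(390,390)),cv2.resize(b[110:250,190:330],(390,390))]))
s=r.sense();print(s['tool_pos'],s['tcp_rot'],s['time'])
```

```text
top bottle cap (154, [621.4, -86.8, 29.7, 30.6, 1.2, 149.1]) carton (422, [604.3, 79.4, 40.6, 59.7, 6.3, 99.4]) tub 0
side bottle cap (190, [619.3, -89.8, 31.0, 31.4, 27.7, 146.8]) carton (298, [602.6, 75.9, 42.5, 62.1, 5.9, 97.4]) tub (368, [453.3, 69.3, 60.9, 58.0, 71.7, 68.5])
[453.98781854  70.22024744 159.50091002] [-1.79999192e+02 -3.02643599e-03  6.24090725e+00] 19.35
```

View pics/c4.png

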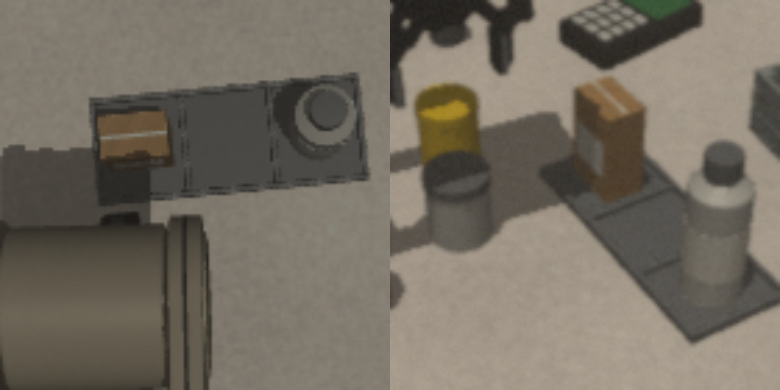

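The carton is now at (604.3,79.4) against a bay centre of (604.5,79.4), at 6.3°. Next is the grey-lidded tub under the gripper, seen in the side crop at (460,200).

send_rows(dp=[[0, 0, -30], [0, 0, -65], [0, 0, -100], [0, 0, -124], [0, 0, -124]], rot=[[0, 0, 0], [0, 0, 0], [0, 0, 0], [0, 0, 0], [0, 0, 0]])

```text
time: 19.98
tool_pos: [451.6, 70.1, 33.3]
tcp_rot: [-180.0, 0.3, 6.2]
ft_force: [-0.7, 1.1, -0.6]
finger_gap: 84.7
```

send_rows(dp=[[0, 0, 0], [0, 0, 0], [0, 0, 0], [0, 0, 0], [0, 0, 0]], rot=[[0, 0, 0], [0, 0, 0], [0, 0, 0], [0, 0, 0], [0, 0, 0]], jaw=48, force=40)

```text
time: 20.6
tool_pos: [454.6, 70.3, 37.0]
tcp_rot: [180.0, -0.1, 6.2]
ft_force: [-3.0, 0.2, 8.0]
finger_gap: 58.6
```

send_rows(dp=[[0, 0, 0], [0, 0, 5], [0, 0, 20], [0, 0, 40], [0, 0, 60]], rot=[[0, 0, 0], [0, 0, 0], [0, 0, 0], [0, 0, 0], [0, 0, 0]])

```text
time: 21.22
tool_pos: [453.5, 70.3, 96.8]
tcp_rot: [-180.0, -0.0, 6.2]
ft_force: [-0.5, -1.0, -2.2]
finger_gap: 58.5
```

send_rows(dp=[[10, -15, 5], [25, -45, 10], [50, -70, 10], [85, -75.2, 10], [120, -75.2, 10]], rot=[[0, 0, 0], [0, 0, 0], [0, 0, 0], [0, 0, 0], [0, 0, 0]])

```text
time: 21.85
tool_pos: [574.6, -6.9, 105.1]
tcp_rot: [180.0, 0.0, 6.2]
ft_force: [-0.3, -0.8, -1.7]
finger_gap: 58.5
```

send_rows(dp=[[25, 0, 0], [39.3, 0, 0], [39.3, 0, -15], [39.3, 0, -35], [39.3, 0, -50]], rot=[[0, 0, 0], [0, 0, 0], [0, 0, 0], [0, 0, 0], [0, 0, 0]])

```text
time: 22.48
tool_pos: [610.7, -5.0, 52.4]
tcp_rot: [-180.0, 0.2, 6.2]
ft_force: [0.2, -0.2, -3.0]
finger_gap: 58.6
```

send_rows(dp=[[0, 0, -6], [0, 0, -11], [0, 0, -14], [0, 0, -15.5], [0, 0, -15.5]], rot=[[0, 0, 0], [0, 0, 0], [0, 0, 0], [0, 0, 0], [0, 0, 0]])

```text
time: 23.1
tool_pos: [613.1, -5.0, 41.1]
tcp_rot: [180.0, -0.1, 6.3]
ft_force: [-4.7, 0.0, 4.7]
finger_gap: 58.7
```

send_rows(dp=[[0, 0, 0], [0, 0, 0], [0, 0, 0], [0, 0, 0], [0, 0, 0]], rot=[[0, 0, 0], [0, 0, 0], [0, 0, 0], [0, 0, 0], [0, 0, 0]], jaw=85)

```text
time: 23.72
tool_pos: [612.7, -5.0, 39.7]
tcp_rot: [180.0, 0.0, 6.2]
ft_force: [-0.3, 0.2, -0.6]
finger_gap: 85.1
```

send_rows(dp=[[0, 0, 20], [0, 0, 60], [0, 0, 110], [0, 0, 160], [0, 0, 160]], rot=[[0, 0, 0], [0, 0, 0], [0, 0, 0], [0, 0, 0], [0, 0, 0]])

```text
time: 24.35
tool_pos: [616.2, -5.3, 208.0]
tcp_rot: [179.9, -0.7, 6.2]
ft_force: [0.8, -0.0, -0.1]
finger_gap: 85.1
```

send_rows(dp=[[-8, 45, 0], [-18, 105, 0], [-28, 165, 0], [-38, 225, 0], [-48, 285, 0]], rot=[[0, 0, 0], [0, 0, 0], [0, 0, 0], [0, 0, 0], [0, 0, 0]])

```text
time: 24.98
tool_pos: [564.0, 281.8, 200.3]
tcp_rot: [-180.0, -0.0, 6.2]
ft_force: [0.5, -0.2, 0.0]
finger_gap: 85.1
```

send_rows(dp=[[-8, 50, 0], [-14.8, 103.8, 0], [-14.8, 103.8, -30], [-14.8, 103.8, -60], [-14.8, 103.8, -60]], rot=[[0, 0, 0], [0, 0, 0], [0, 0, 0], [0, 0, 0], [0, 0, 0]])

```text
time: 25.6
tool_pos: [547.6, 382.8, 136.4]
tcp_rot: [179.8, 0.3, 6.3]
ft_force: [-1.1, -0.8, -0.0]
finger_gap: 85.1
```

Run:
```python
from bench import r, vision, job
from h import *
ds={n:vision.snapshot(n) for n in('top','side')}
for n,d in ds.items():
    W=cloud(d);print(n,'bottle',rect(W,(621,-87),45,132,160),'carton',rect(W,(604,77.5),50,88,112),'tub',rect(W,(613,-4),40,64,84),'cup',rect(W,(550,384),35,35,60))
a,b=(ds[n]['pixels'][...,::-1] for n in('top','side'))
cv2.imwrite('pics/d1.png',np.hstack([cv2.resize(a[110:250,70:210],(390,390)),cv2.resize(b[70:210,150:290],(390,390))]))
s=r.sense();print(s['tool_pos'],s['tcp_rot'],s['time'])
```

```text
top bottle (152, [621.3, -86.6, 30.3, 29.3, 88.8, 149.4]) carton (420, [604.5, 79.4, 41.1, 60.0, 6.4, 99.1]) tub (457, [613.0, -3.0, 57.8, 57.0, 1.4, 74.6]) cup (107, [551.1, 384.6, 44.7, 43.7, 56.2, 44.2])
side bottle (189, [619.3, -89.7, 31.7, 31.0, 20.5, 146.9]) carton (300, [601.6, 76.4, 41.3, 63.6, 6.3, 97.4]) tub (361, [611.0, -6.0, 58.8, 57.3, 31.5, 72.7]) cup (93, [550.5, 383.2, 46.7, 43.7, 61.7, 40.7])
[549.9700154  383.71350194 140.57806219] [-1.79999833e+02  4.70570176e-04  6.23142613e+00] 25.7
```

View pics/d1.png

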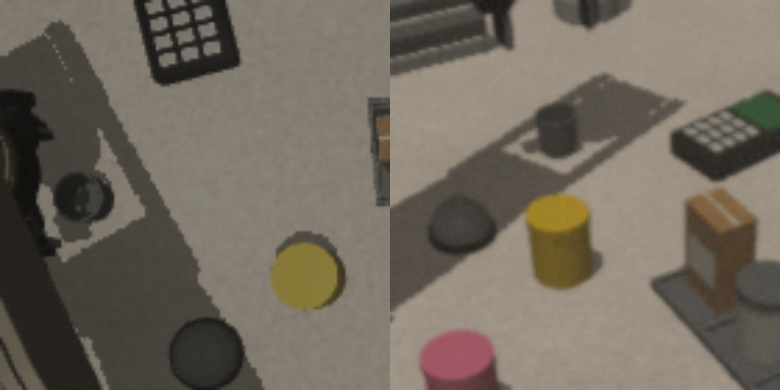

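The tub is at (613.0,-3.0) against (613.5,-3.1). The cup stands mouth up below the gripper, in the top crop at (83,197). I'll descend and grip it gently.

send_rows(dp=[[0.5, 0.3, -35], [0.5, 0.3, -70], [0.5, 0.3, -100], [0.5, 0.3, -117.8], [0.5, 0.3, -117.8]], rot=[[0, 0, 0], [0, 0, 0], [0, 0, 0], [0, 0, 0], [0, 0, 0]])

```text
time: 26.32
tool_pos: [550.2, 383.8, 21.8]
tcp_rot: [180.0, 0.1, 6.2]
ft_force: [-0.5, -0.8, 1.0]
finger_gap: 85.0
```

send_rows(dp=[[0, 0, 0], [0, 0, 0], [0, 0, 0], [0, 0, 0], [0, 0, 0]], rot=[[0, 0, 0], [0, 0, 0], [0, 0, 0], [0, 0, 0], [0, 0, 0]], jaw=34, force=25)

```text
time: 26.95
tool_pos: [551.3, 384.9, 23.9]
tcp_rot: [-179.9, -0.1, 6.3]
ft_force: [-0.9, -0.6, 6.4]
finger_gap: 43.6
```

send_rows(dp=[[0, 0, 0], [0, 0, 5], [0, 0, 20], [0, 0, 50], [0, 0, 90]], rot=[[0, 0, 0], [0, 0, 0], [0, 0, 0], [0, 0, 0], [0, 0, 0]])

```text
time: 27.58
tool_pos: [549.7, 383.6, 112.6]
tcp_rot: [180.0, 0.1, 6.2]
ft_force: [0.7, 0.0, 0.2]
finger_gap: 44.0
```

Run:
```python
from bench import r, vision, job
from h import *
b=vision.snapshot('side')['pixels'][...,::-1]
cv2.imwrite('pics/e1.png',cv2.resize(b[50:170,140:260],(480,480)))
s=r.sense();print(s['tool_pos'],s['tcp_rot'],s['time'],s['finger_gap'])
```

```text
[552.94202632 385.66858435 120.58427257] [-179.81250781   -0.41278694    6.24820533] 27.625 43.960053984256334
```

View pics/e1.png

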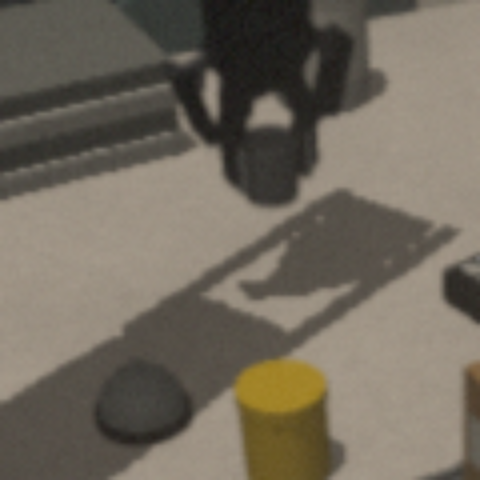

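The cup is held upright, at (270,165) in the crop.

send_rows(dp=[[0, 0, 30], [0, -15, 60], [8, -50, 80], [16, -100, 80], [24, -150, 80]], rot=[[0, 0, 0], [0, 0, 0], [0, 0, 0], [0, 0, 0], [0, 0, 0]])

```text
time: 28.25
tool_pos: [574.9, 233.0, 193.6]
tcp_rot: [-180.0, -0.1, 6.3]
ft_force: [0.8, 0.2, -0.8]
finger_gap: 44.2
```

send_rows(dp=[[8, -50, 0], [16, -100, 0], [25, -150, 0], [33, -200, 0], [37.9, -230, 0]], rot=[[0, 0, 0], [0, 0, 0], [0, 0, 0], [0, 0, 0], [0, 0, 0]])

```text
time: 28.88
tool_pos: [612.6, 1.5, 193.1]
tcp_rot: [180.0, -0.1, 6.1]
ft_force: [0.8, 0.9, -0.3]
finger_gap: 43.8
```

send_rows(dp=[[0, -9.1, 0], [0, -9.1, -20], [0, -9.1, -50], [0, -9.1, -75], [0, -9.1, -83]], rot=[[0, 0, 0], [0, 0, 0], [0, 0, 0], [0, 0, 0], [0, 0, 0]])

```text
time: 29.5
tool_pos: [610.0, -3.3, 105.5]
tcp_rot: [-179.9, 0.3, 6.3]
ft_force: [-1.1, -0.1, 0.2]
finger_gap: 44.1
```

send_rows(dp=[[0, 0, 0], [0, 0, 0], [0, 0, -2], [0, 0, -4], [0, 0, -6]], rot=[[0, 0, 0], [0, 0, 0], [0, 0, 0], [0, 0, 0], [0, 0, 0]])

```text
time: 30.12
tool_pos: [612.4, -5.1, 103.1]
tcp_rot: [180.0, -0.0, 6.2]
ft_force: [0.3, 0.2, -0.4]
finger_gap: 44.0
```

Run:
```python
from bench import r, vision, job
from h import *
b=vision.snapshot('side')['pixels'][...,::-1]
cv2.imwrite('pics/e2.png',cv2.resize(b[110:230,220:340],(540,540)))
s=r.sense();print(s['tool_pos'],s['tcp_rot'],s['time'],s['finger_gap'],s['ft_force'])
```

```text
[612.14607292  -5.05199122 102.64726679] [-1.79997524e+02  1.50077270e-02  6.23570908e+00] 30.175 43.84973365354995 [-0.12207617  0.40308635 -0.26354883]
```

View pics/e2.png

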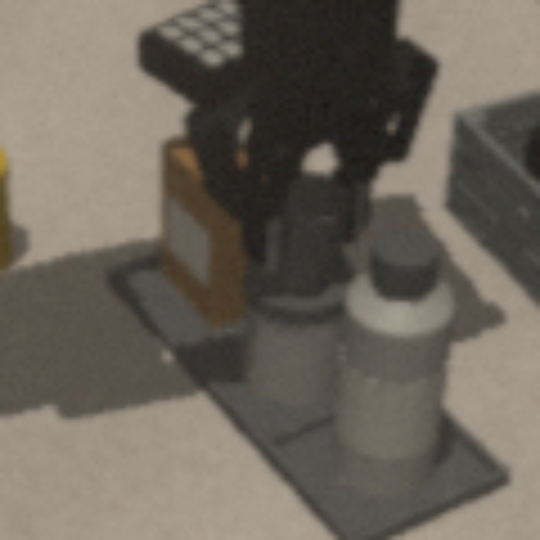

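The cup is upright over the tub's lid, in the crop at (315,240). Lowering the last 6.5 mm.

send_rows(dp=[[0, 0, -2], [0, 0, -4], [0, 0, -5.5], [0, 0, -6.5], [0, 0, -6.5]], rot=[[0, 0, 0], [0, 0, 0], [0, 0, 0], [0, 0, 0], [0, 0, 0]])

```text
time: 30.8
tool_pos: [613.2, -5.1, 97.9]
tcp_rot: [180.0, -0.1, 6.2]
ft_force: [-1.6, 0.1, 6.8]
finger_gap: 44.1
```

send_rows(dp=[[0, 0, 0], [0, 0, 0], [0, 0, 0], [0, 0, 0], [0, 0, 0]], rot=[[0, 0, 0], [0, 0, 0], [0, 0, 0], [0, 0, 0], [0, 0, 0]], jaw=80)

```text
time: 31.42
tool_pos: [612.2, -4.9, 96.4]
tcp_rot: [-180.0, 0.0, 6.2]
ft_force: [-0.2, 0.4, -0.1]
finger_gap: 79.6
```

send_rows(dp=[[0, 0, 10], [0, 0, 30], [0, 0, 60], [0, 0, 100], [0, 0, 140]], rot=[[0, 0, 0], [0, 0, 0], [0, 0, 0], [0, 0, 0], [0, 0, 0]])

```text
time: 32.05
tool_pos: [612.5, -5.0, 239.7]
tcp_rot: [180.0, -0.1, 6.2]
ft_force: [1.0, 0.2, -0.5]
finger_gap: 80.0
```

send_rows(dp=[[-30, 30, 0], [-60, 90, 0], [-90, 150, 0], [-120, 210, 0], [-150, 260, 0]], rot=[[0, 0, 0], [0, 0, 0], [0, 0, 0], [0, 0, 0], [0, 0, 0]])

```text
time: 32.67
tool_pos: [466.4, 248.6, 238.8]
tcp_rot: [-179.9, -0.2, 6.2]
ft_force: [1.5, 1.0, 0.7]
finger_gap: 79.9
```

send_rows(dp=[[-30, 40, 0], [-50, 80, 0], [-50, 80, 0], [-50, 80, 0], [-50, 80, 0]], rot=[[0, 0, 0], [0, 0, 0], [0, 0, 0], [0, 0, 0], [0, 0, 0]])

```text
time: 33.3
tool_pos: [417.9, 325.9, 237.1]
tcp_rot: [-180.0, -0.0, 6.2]
ft_force: [0.5, 0.3, 0.6]
finger_gap: 80.0
```

Run:
```python
from bench import r, vision, job
from h import *
ds={n:vision.snapshot(n) for n in('top','side')}
for n,d in ds.items():
    W=cloud(d);print(n,'bottle',rect(W,(621,-87),45,132,160),'carton',rect(W,(604,77.5),50,88,110),'tub',rect(W,(613,-4),40,64,84),'cup',rect(W,(612,-4),32,100,130),'bell',rect(W,(409,270),45,15,60),'tape',rect(W,(415,-257),45,12,40),tray(d)[0] if n=='top' else '')
a,b=(ds[n]['pixels'][...,::-1] for n in('top','side'))
cv2.imwrite('pics/f1.png',np.hstack([cv2.resize(a[110:230,190:310],(390,390)),cv2.resize(b[110:250,210:350],(390,390))]))
s=r.sense();print(s['tool_pos'],s['time'])
```

```text
top bottle (154, [621.1, -86.6, 30.3, 29.9, 88.6, 149.4]) carton (420, [604.2, 79.3, 40.0, 59.9, 6.1, 99.4]) tub (313, [611.5, -3.1, 55.5, 56.9, 0.9, 76.2]) cup (109, [612.6, -4.4, 43.4, 42.9, 1.7, 119.8]) bell (429, [408.7, 273.2, 56.1, 58.5, 1.1, 31.7]) tape (394, [414.5, -256.9, 65.9, 66.4, 29.8, 23.7]) ((613.574951171875, -3.20220947265625), (102.27943420410156, 255.10057067871094), 6.357878684997559)
side bottle (189, [619.7, -89.6, 31.3, 31.0, 33.5, 146.6]) carton (299, [601.6, 76.4, 41.2, 64.0, 3.9, 97.4]) tub (226, [609.0, -11.0, 49.5, 57.7, 62.6, 72.7]) cup (254, [610.5, -7.2, 44.0, 44.8, 36.2, 111.9]) bell (263, [408.1, 266.2, 56.8, 49.2, 13.8, 27.8]) tape (725, [412.0, -259.6, 67.9, 66.3, 56.3, 22.5]) 
[417.74429768 325.86492115 236.7196683 ] 33.4
```

View pics/f1.png

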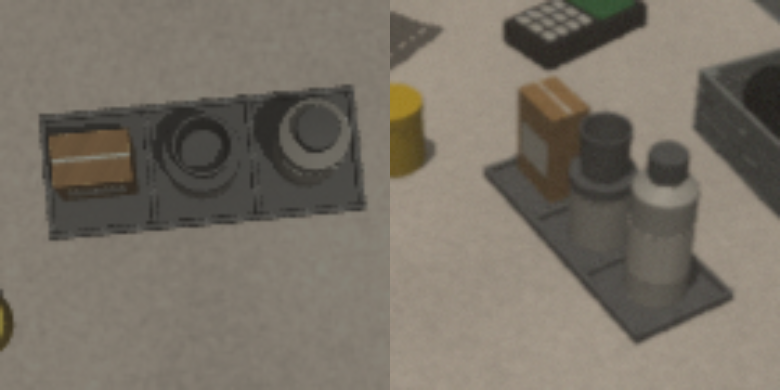

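Everything stands in place. The cup, seen at (200,145) in the top crop, is about 1.5 mm off the tub's centre. The bell and tape have not moved, and the arm is clear.

Run:
```python
from bench import job
print(job.hand_in())
```

```text
the job is handed in; nothing more can be done
None
```

The soap tray is set out as asked and handed in after about 33 s, in the order bottle, carton, tub, cup. The carton first landed about 3 mm short along the tray, so I regripped it and shifted it before going on to the tub.

My last checks, measured in the top camera against the tray's outline:

| Thing | Off centre | Other checks |
|---|---|---|
| Bottle | 1–2 mm from the bay centre (coin box side) | upright |
| Carton | under 1 mm from the bay centre (card terminal side) | long side at about 6.1–6.4°, tray about 6.3° |
| Tub | about 0.5 mm from the middle bay's centre, measured before the cup went on | upright |
| Cup | about 1.5 mm from the tub's centre | mouth up on the lid |

- **Bystanders:** the bell and the tape roll read the same as at the start, to within 1 mm in both coordinates in the top camera.
- **Disagreement:** the side camera put everything 2–4 mm away from the top camera, and its tray outline was off by more (about 3–4 mm in x and 7–9 mm in y). I therefore judged positions by the top camera, and the side view agreed that each thing was in its bay and upright.

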